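# Unload the forming die and kit the brackets

### The arm

A 7-joint arm with a two-finger parallel gripper is mounted at the origin on the work surface. World frame = base frame: x ahead of the robot, y to its left, z up, the work surface at z = 0. Lengths are in mm, angles in rad, forces in N, time in s.
With the tool pointing down it reaches from about 400 to 850 mm from the base axis. Payload 10.4 kg.
Tool frame: the origin (TCP) lies on the centre line of the jaws, within the pads' length; the fingertips stand 8 mm ahead of it and the grasp point (between the pads) lies 11 mm behind it (ctrl.nose_length is the distance from the TCP to the fingertips, in mm); z points along the fingers, y is the line along which they close (so a half turn about z gives the same grasp; the last joint's range is limited). The gripper opens to 87 mm and grips with 3 to 60 N. Pads are 19 mm wide; open, the fingers measure 117 mm over their backs; the gripper's body (75 mm by 190 mm) begins 51 mm behind the grasp point.
Start: joints at [-1.349, 0.332, -0.065, 1.46, 0.022, 1.35, -0.088], TCP at [151.462, 606.391, 230.576] pointing down, gripper open.
Joint ranges: [-2.6, 2.6], [-0.5, 2.12], [-1.47, 1.34], [0.16, 2.42], [-1.27, 4.41], [0.06, 2.06], [-2.6, 2.6]. Speed limits (rad/s): [2.22, 2.22, 2.79, 2.79, 3.14, 3.14, 3.14].

### API

Orientations are given as a unit quaternion [w, x, y, z].
In Python, from cell import ctrl, imaging gives the robot as it stands.
- The arm moves only by the shell command python3 -m crank 'ROWS' [FORCE]. ROWS is JSON, a list of rows, each a list of 7 numbers: the opening, from -1 (shut) to 1 (fully open), then the shift along the tool's x, y, z in mm, then the turn, a rotation vector about the tool's x, y, z in degrees. In form: [[gripper, dx, dy, dz, wx, wy, wz], ...]. A call has exactly 8 rows; each row is the pose to reach, as a shift and turn from the pose commanded when the call began, along the tool's axes at that moment; what a row does not reach only later rows make up. A row lasts 1/12 s, in which the tool goes at most 41.7 mm and 7.16 degrees, less where a joint would pass 70% of its speed; a pose out of reach is approached as far as the arm can. A call with a gripper value outside its range is refused whole. The fingers move at their own pace and stop on an object; FORCE is the grip in N (left out, the last holds). Time passes only in rows, so rows that repeat a pose let the fingers close, or fill a call up. It gives the time, the measured TCP pose, the force, the opening and the grip force at its end, in the units of the state.
- ctrl.sense(): the state, without advancing time (a new reading comes with each control period).
- imaging.capture(name): name is "side" or "top"; returns a dict with "color" (400x640x3 uint8, red, green, blue), "z_map" (400x640 float32, mm along the optical axis (not along the pixel's ray), 0 where there is no reading), "K" (3x3 intrinsics, pixels), "camera_from_world" (4x4, takes a point from world to camera coordinates). Camera axes: x right, y down, z forward; pixel columns grow to the right and rows downward; lengths in mm; the calibration is good to about 2 mm. A picture is of the moment at which its call begins.
- ctrl.close_job(): hands the job in; it is judged then, once.
The state is a dict: "time": time; "joints": joint angles; "joint_velocities": joint speeds; "joint_torque": joint torques, N m; "tcp_pos": TCP position; "eef_rot": TCP orientation; "force": force on the tool from outside, world axes, zero at the start; "ft_torque": the same for the moment, N m; "opening": finger opening in mm; "grasp_force": force on a finger pad.
Only numpy, scipy, OpenCV 4.12 (cv2) and the standard library are available. Lean on these libraries where they do the work, as an engineer would, in place of code of your own. Each camera call takes 0.05 s, during which the arm holds its last target. There are 200 camera calls.

### The job

The bench press has just formed a batch of three or four painted U brackets, and they still sit in the die under the press head. Flip the pawl lever over to free the die slide, draw the slide all the way out, and lift the brackets out of their cavities into the kit rack, each upright and fully down in the pocket of its own colour, one after another in the order red, yellow, green, blue (pass over any colour that is not there). Then push the empty slide fully home and flip the pawl back down to lock it, leaving the oil tin, spanner, tape roll and timber beside the press alone.

Things in the scene. Friction and masses are not known exactly. Their poses are not given: they have to be found in the camera images.
- press: Fixed bench press, origin under the middle of its grey bed (250 x 400 x 20 mm), z up. Blue head slab 290 (x) x 155 (y) mm centred at (0, +100) mm in its frame, 130 to 160 mm above the bench, on four columns; red jack (radius 45 mm) on its middle, up to 320 mm. The die slide comes out along the press's -y; while it is home its cavities lie under the head, out of reach.
- carriage (a joint): Die slide travel in m: 0 home, 0.175 fully out (press -y); 3 N friction, stays where left. The pawl, when down, bars its yellow tooth (2 mm play). Plate 190 mm wide (x) with 2 x 2 open cavities, 52 (x) x 64 (y) mm, 16 mm deep, rim 50 mm above the bench, centred in the press frame at x = -50, +50 mm, y = +63, +137 mm minus the travel.
- slide_handle (a point): Middle of the slide's orange handle bar: 16 mm thick, along the press's x (68 mm free between supports), 65 mm above the bench; when home, 80 mm to -y of the press origin. Free from above, 30 mm clear on both sides in y. Axes as the press's.
- pawl (a joint): Pawl angle in rad: 0 down (locking), 0.9 fully thrown over (free). It turns about an axis along the press's x; as it grows the lever's red knob swings toward the press's -y, and the nose lifts off the tooth. Stiff hinge (about 1.5 N at the knob), stays where left. Below 0.45 it may still bar the slide; flipped means above 0.6.
- pawl_knob (a point): Centre of the red ball (24 mm across) at the end of the pawl lever, 90 mm from the hinge axis on a rod 12 mm thick; the lever leans 0.25 rad to the press's +y at pawl 0 and 0.65 rad to -y at pawl 0.9. It can be pushed from either side or pinched.
- pawl_pivot (a point): The pawl's hinge axis, 147 mm to +x and 75 mm to -y of the press origin, 50 mm above the bench; the lever and knob lie in the press y-z plane through this point.
- rack: Loose plywood kit rack, 289 (x) x 67 (y) x 22 mm, about 0.9 kg, origin in the middle of its underside. Four pockets in a row along its x, pitch 71 mm, each open 66 (x) x 55 (y) mm, 16 mm deep, floor 6 mm above the bench, with coloured floors: red at its -x end, then yellow, green, blue.
- pocket_red (a point): Centre of the floor of the red pocket of the rack; axes as the rack's.
- pocket_yellow (a point): Centre of the floor of the yellow pocket of the rack; axes as the rack's.
- pocket_green (a point): Centre of the floor of the green pocket of the rack; axes as the rack's.
- pocket_blue (a point): Centre of the floor of the blue pocket of the rack; axes as the rack's.
- bracket_red: Red painted steel U bracket, may be absent: 60 mm long (x), 48 mm wide over its two upright flanges (y), 55 mm high, about 0.2 kg. Origin: middle of its underside; z up. The flanges are 4 mm thick and stand 39 mm out of the cavity or pocket: grip it across both flanges (48 mm) near their tops. Either way round will do. It starts in one of the die cavities, length along the press's y.
- bracket_yellow: Yellow painted steel U bracket, may be absent: 60 mm long (x), 48 mm wide over its two upright flanges (y), 55 mm high, about 0.2 kg. Origin: middle of its underside; z up. The flanges are 4 mm thick and stand 39 mm out of the cavity or pocket: grip it across both flanges (48 mm) near their tops. Either way round will do. It starts in one of the die cavities, length along the press's y.
- bracket_green: Green painted steel U bracket, may be absent: 60 mm long (x), 48 mm wide over its two upright flanges (y), 55 mm high, about 0.2 kg. Origin: middle of its underside; z up. The flanges are 4 mm thick and stand 39 mm out of the cavity or pocket: grip it across both flanges (48 mm) near their tops. Either way round will do. It starts in one of the die cavities, length along the press's y.
- bracket_blue: Blue painted steel U bracket, may be absent: 60 mm long (x), 48 mm wide over its two upright flanges (y), 55 mm high, about 0.2 kg. Origin: middle of its underside; z up. The flanges are 4 mm thick and stand 39 mm out of the cavity or pocket: grip it across both flanges (48 mm) near their tops. Either way round will do. It starts in one of the die cavities, length along the press's y.
- oil_tin: Bystander: white oil tin with a paper label, 72 mm across, 110 mm tall; origin under its centre.
- spanner: Bystander: spanner 190 mm long lying on the bench.
- tape_roll: Bystander: paper tape roll, 100 mm across, 25 mm high.
- timber_offcut: Bystander: timber offcut 120 x 50 x 35 mm.

How it is judged:
By the outcome, as a careful person would: the job done as asked, in the order asked, and still so for the second after the job is handed in, with the robot touching nothing.
Of bracket_red, bracket_yellow, bracket_green, bracket_blue only 3 to 4 are there at a start; the rules pass over those that are not, and their reading is None.
At some moment in a run one of rack may be knocked a few centimetres aside while the robot is not near it.
Once in a run the grip may slacken for a moment while it holds something.
It also fails if it takes over 208 s, if anything falls off the work surface, if the arm or the gripper's body presses on something with over 40 N, if the wrist force passes 120 N, or if a joint passes its speed limit or range.

## Working session

There is one attempt and no reset: what is moved stays moved. The work goes in short steps, Python scripts to look and compute and a shell command to move; the robot and the scene stay as the last step left them, time stands still between calls to the robot, and variables do not carry over. Pictures are saved under pics/ and viewed, at most 14 in all, crops included, and the job is handed in when it is done.

```bash
ls; mkdir -p pics; python3 - <<'E'
from cell import ctrl, imaging
import cv2
print(ctrl.sense(), ctrl.nose_length)
for n in("side","top"):
    c=imaging.capture(n); cv2.imwrite(f"pics/{n}0.png",c["color"][...,::-1]); print(n,c["K"],c["camera_from_world"])
E
```

```text
pics
{'time': 0.0, 'joints': array([-1.34857529,  0.33287171, -0.06467701,  1.46093145,  0.02165028,
        1.34991617, -0.08849643]), 'joint_velocities': array([ 0.00171001,  0.00012382, -0.00022866,  0.00057081,  0.00023571,
        0.00076917,  0.00069808]), 'joint_torque': array([-5.35974250e-04, -6.23258400e+01,  2.42705550e-02, -3.89896381e+01,
       -6.15385012e-02,  3.96491715e-02,  1.26419468e-04]), 'tcp_pos': array([151.43326491, 605.98917712, 229.75871002]), 'eef_rot': array([-2.58456600e-05,  1.22098228e-01,  9.92517764e-01, -7.14743231e-04]), 'force': array([-0.3051166 ,  0.69955581, -0.02958717]), 'ft_torque': array([ 0.00059837,  0.01054092, -0.00260414]), 'grasp_force': 0.0, 'opening': 87.03685596904356} 8.0
side [[361.38051837   0.         320.62632272]
 [  0.         361.38051837 201.69772827]
 [  0.           0.           1.        ]] [[ 8.14686476e-01 -5.79859538e-01  6.99016070e-03 -4.16925632e+02]
 [-3.07404918e-01 -4.42053640e-01 -8.42668853e-01  2.61896459e+02]
 [ 4.91719598e-01  6.84362108e-01 -5.38386796e-01  6.07641106e+02]
 [ 0.00000000e+00  0.00000000e+00  0.00000000e+00  1.00000000e+00]]
top [[371.5135708    0.         319.26401543]
 [  0.         371.5135708  197.62905331]
 [  0.           0.           1.        ]] [[ 4.60915887e-03 -9.99943841e-01  9.54304997e-03  1.50405226e+01]
 [-9.83323126e-01 -6.26718016e-03 -1.81759049e-01  5.22084984e+02]
 [ 1.81808650e-01 -8.54614540e-03 -9.83296790e-01  9.52291692e+02]
 [ 0.00000000e+00  0.00000000e+00  0.00000000e+00  1.00000000e+00]]
```

View pics/side0.png

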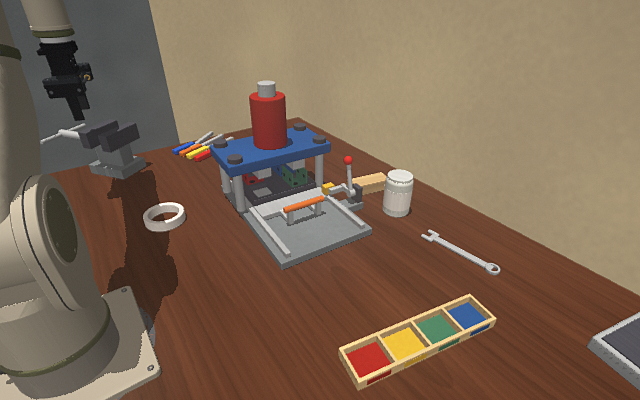

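View pics/top0.png

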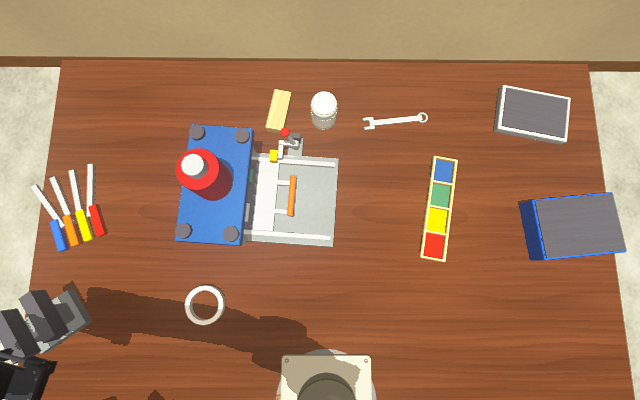

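```bash
cat > h.py <<'E'
import numpy as np, cv2
from cell import ctrl, imaging
HUE={'orange':(8,19),'yellow':(22,34),'green':(50,85),'blue':(98,122)}
def cap(n,save=None):
    c=imaging.capture(n)
    if save: cv2.imwrite(f"pics/{save}.png",c["color"][...,::-1])
    return c
def mask(c,col,s=140,v=60):
    h=cv2.cvtColor(c["color"],cv2.COLOR_RGB2HSV)
    H=h[...,0]
    m=((H<6)|(H>174)) if col=='red' else (H>=HUE[col][0])&(H<=HUE[col][1])
    return m&(h[...,1]>s)&(h[...,2]>v)
def cast(c,uv,z):
    T=c["camera_from_world"];R=T[:3,:3];o=-R.T@T[:3,3]
    uv=np.atleast_2d(uv).astype(float)
    d=np.c_[uv,np.ones(len(uv))]@np.linalg.inv(c["K"]).T@R
    return o+d*((z-o[2])/d[:,2])[:,None]
def cloud(c,m):
    v,u=np.nonzero(m&(c["z_map"]>0));Z=c["z_map"][v,u][:,None]
    T=c["camera_from_world"];P=(np.c_[u,v,np.ones(len(u))]@np.linalg.inv(c["K"]).T)*Z
    return (P-T[:3,3])@T[:3,:3]
def proj(c,P):
    T=c["camera_from_world"];q=np.atleast_2d(P)@T[:3,:3].T+T[:3,3];q=q@c["K"].T;return q[:,:2]/q[:,2:]
def box(m,x0,x1,y0,y1):
    r=np.zeros_like(m);r[y0:y1,x0:x1]=m[y0:y1,x0:x1];return r
def rack(c):
    "rack pocket centres by floor colour (z=6) in the top view"
    out={}
    for k in('red','yellow','green','blue'):
        m=box(mask(c,k),380,490,120,300).astype(np.uint8)
        n,_,st,ce=cv2.connectedComponentsWithStats(m)
        if n>1:
            i=1+st[1:,4].argmax();out[k]=(cast(c,ce[i],6)[0].round(1),st[i,4])
    return out
E
cat .gitignore 2>/dev/null; python3 - <<'E'
from h import *
c=cap("top")
m=box(mask(c,'orange'),270,310,165,225);P=cloud(c,m)
uv=np.argwhere(m)[:,::-1];r=cv2.minAreaRect(uv.astype(np.float32));print("handle",r,P.mean(0),cast(c,uv.mean(0),72))
q=cast(c,cv2.boxPoints(r),72);print(q.round(1))
m=box(mask(c,'red'),276,292,120,142);P=cloud(c,m);uv=np.argwhere(m)[:,::-1];print("knob",len(uv),P.mean(0),P.max(0),cast(c,uv.mean(0),140))
m=box(mask(c,'blue',100,40),160,262,110,255);P=cloud(c,m);P=P[abs(P[:,2]-160)<6];print("head",len(P),cv2.minAreaRect(P[:,:2].astype(np.float32)),P[:,2].mean())
print(rack(c))
m=box((c['z_map']>0),410,470,145,270);P=cloud(c,m);P=P[(P[:,2]>15)&(P[:,2]<32)];print("rack",len(P),cv2.minAreaRect(P[:,:2].astype(np.float32)),P[:,2].mean())
s=cap("side")
m=box(mask(s,'red'),338,360,150,170);uv=np.argwhere(m)[:,::-1];print("knob side",uv.mean(0),cast(s,uv.mean(0),138))
m=box(mask(s,'orange'),280,330,190,220);uv=np.argwhere(m)[:,::-1];print("handle side",uv.mean(0),cast(s,uv.mean(0),67))
E
```

```text
handle ((291.2773132324219, 195.0244598388672), (5.5373101234436035, 40.37255859375), 5.04245138168335) [524.4632594   91.81448944  70.79467702] [[523.78729114  91.71177023  72.        ]]
[[471.3 102.5  72. ]
 [579.   95.3  72. ]
 [577.8  80.6  72. ]
 [470.1  88.1  72. ]]
knob 65 [671.44338765 107.71312505 142.28478852] [718.89111071 132.79635914 150.08013606] [[672.31789432 107.89450399 140.        ]]
head 4715 ((537.0064697265625, 271.5102844238281), (154.37867736816406, 288.7340393066406), 86.1808853149414) 159.23448106820896
{'red': (array([ 398.1, -296.9,    6. ]), np.int32(407)), 'yellow': (array([ 468.8, -309.2,    6. ]), np.int32(408)), 'blue': (array([ 609.2, -334.1,    6. ]), np.int32(319))}
rack 822 ((503.3303527832031, -313.6744689941406), (69.414794921875, 289.9075927734375), 79.54696655273438) 21.10985236635256
knob side [347.73134328 159.73134328] [[673.45405797 107.49910549 138.        ]]
handle side [303.6473029  203.58921162] [[523.82288913  89.92130652  67.        ]]
```

```bash
cat >> h.py <<'E'
from scipy.spatial.transform import Rotation as Ro
PO=np.array([529.7,171.2]);PT=-0.0668
def pw(x,y): return PO+np.array([x*np.cos(PT)-y*np.sin(PT),x*np.sin(PT)+y*np.cos(PT)])
def rel(xy,z,yaw):
    "shift (tool axes) and turn to a down pose with tool y at yaw (rad)"
    s=ctrl.sense();q=s['eef_rot'];R=Ro.from_quat([q[1],q[2],q[3],q[0]])
    y=np.array([np.cos(yaw),np.sin(yaw),0]);zz=np.array([0,0,-1.]);T=Ro.from_matrix(np.c_[np.cross(y,zz),y,zz])
    d=R.inv().apply(np.r_[xy,z]-s['tcp_pos']);w=(R.inv()*T).as_rotvec(degrees=True)
    print('shift',d.round(1),'turn',w.round(1));return d
E
python3 - <<'E'
from h import *
rel((320,340),300,PT);rel((430,60),300,PT)
E
```

```text
shift [-228.1 -217.4  -69.7] turn [-0.   0.  79.8]
shift [-402.6 -462.4  -69.5] turn [-0.   0.  79.8]
```

```bash
python3 -m crank '[[-1,-28,-27,-40,0,0,6],[-1,-57,-54,-70,0,0,12],[-1,-86,-82,-70,0,0,18],[-1,-114,-109,-70,0,0,24],[-1,-143,-136,-70,0,0,30],[-1,-171,-163,-70,0,0,35],[-1,-200,-190,-70,0,0,40],[-1,-228,-217,-70,0,0,40]]' 20
python3 - <<'E'
from h import *
rel((430,60),300,PT);print(ctrl.sense()['joints'])
E
```

```text
time: 0.87
tcp_pos: [318.3, 342.6, 300.6]
eef_rot: [-0.0, 0.457, 0.89, 0.0]
force: [0.9, 0.5, 0.5]
opening: 42.2
grasp_force: 0.0
shift [-294.7  -73.9    0.4] turn [ 0.  -0.  39.5]
[-1.10227959 -0.05677398  0.17540324  1.75227452  0.00959004  1.44477605
 -0.30610176]
```

```bash
python3 -m crank '[[-1,-37,-9,0,0,0,5],[-1,-74,-18,0,0,0,10],[-1,-110,-28,0,0,0,15],[-1,-147,-37,0,0,0,20],[-1,-184,-46,0,0,0,25],[-1,-221,-55,0,0,0,30],[-1,-258,-65,0,0,0,35],[-1,-295,-74,0,0,0,39.5]]' 20
python3 - <<'E'
from h import *
rel(pw(147,-20),300,PT);print(ctrl.sense()['joints'],pw(147,-20))
E
```

```text
time: 1.53
tcp_pos: [431.2, 60.3, 300.7]
eef_rot: [-0.0, 0.73, 0.683, 0.0]
force: [1.0, -0.5, 0.4]
opening: 0.9
grasp_force: 0.0
shift [ 97.1 238.    0.8] turn [ 0. -0.  0.]
[-0.79460558 -0.17327591  0.49001269  1.83405822  0.08115712  1.4605507
 -0.38578452] [675.03714067 141.43230708]
```

```bash
python3 -m crank '[[-1,12,30,0,0,0,0],[-1,24,60,0,0,0,0],[-1,36,90,0,0,0,0],[-1,48,120,0,0,0,0],[-1,60,150,0,0,0,0],[-1,72,180,0,0,0,0],[-1,85,210,0,0,0,0],[-1,97,238,0,0,0,0]]' 20
python3 -m crank '[[-1,0,0,5,0,0,0],[-1,0,0,30,0,0,0],[-1,0,0,60,0,0,0],[-1,0,0,90,0,0,0],[-1,0,0,120,0,0,0],[-1,0,0,145,0,0,0],[-1,0,0,165,0,0,0],[-1,0,0,174,0,0,0]]' 20
python3 -m crank '[[-1,-10,0,0,0,0,0],[-1,-20,0,0,0,0,0],[-1,-30,0,0,0,0,0],[-1,-40,0,0,0,0,0],[-1,-50,0,0,0,0,0],[-1,-60,0,0,0,0,0],[-1,-70,0,0,0,0,0],[-1,-80,0,0,0,0,0]]' 20
python3 - <<'E'
from h import *
cap("side","side1")
c=cap("top")
m=box(mask(c,'red'),276,330,110,145);uv=np.argwhere(m)[:,::-1];print(len(uv),cast(c,uv.mean(0),125))
rel(pw(147,-100),126,PT)
E
```

```text
time: 2.2
tcp_pos: [675.9, 145.5, 299.7]
eef_rot: [-0.0, 0.728, 0.685, -0.0]
force: [-0.3, 0.5, 0.9]
opening: 0.3
grasp_force: 0.0
time: 2.87
tcp_pos: [672.7, 144.4, 123.1]
eef_rot: [-0.001, 0.728, 0.685, -0.002]
force: [0.3, -0.7, 0.5]
opening: -0.0
grasp_force: 0.0
time: 3.53
tcp_pos: [669.4, 63.8, 126.5]
eef_rot: [-0.0, 0.729, 0.685, 0.0]
force: [1.2, 2.2, -2.1]
opening: 0.2
grasp_force: 1.3
0 [[nan nan nan]]
shift [-0.2  0.4  0.5] turn [-0.   0.1  0.1]<stdin>:4: RuntimeWarning: Mean of empty slice.
  ret = um.true_divide(
```

View pics/side1.png

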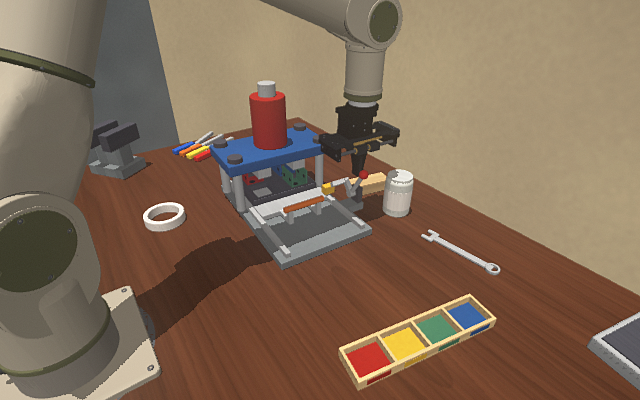

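```bash
cat >> h.py <<'E'
def pawl():
    "knob from the side view: ray met with the plane press x=147 -> pawl angle"
    s=cap("side");m=box(mask(s,'red'),335,385,145,200).astype(np.uint8)
    n,_,st,ce=cv2.connectedComponentsWithStats(m)
    if n<2: print('no knob');return
    i=1+st[1:,4].argmax()
    a,b=cast(s,ce[i],0)[0],cast(s,ce[i],200)[0]
    f=lambda p:np.array([(p[0]-PO[0])*np.cos(PT)+(p[1]-PO[1])*np.sin(PT),-(p[0]-PO[0])*np.sin(PT)+(p[1]-PO[1])*np.cos(PT),p[2]])
    a,b=f(a),f(b);p=a+(b-a)*(147-a[0])/(b[0]-a[0])
    d=p[1:]-[-75,50];print('knob px',ce[i].round(1),'area',st[i,4],'press',p.round(1),'r',np.hypot(*d).round(1),'pawl',(0.25-np.arctan2(d[0],d[1])).round(3))
E
python3 -c "
from h import *
pawl()"
python3 -m crank '[[-1,-3,0,2,0,0,0],[-1,-5,0,2,0,0,0],[-1,-7,0,3,0,0,0],[-1,-9,0,4,0,0,0],[-1,-10,0,4,0,0,0],[-1,-11,0,4,0,0,0],[-1,-11,0,4,0,0,0],[-1,-11,0,4,0,0,0]]' 20
python3 -c "
from h import *
pawl()"
```

```text
knob px [363.9 175.2] area 67 press [ 147.  -125.   125.7] r 90.7 pawl 0.833
time: 4.35
tcp_pos: [668.9, 56.1, 122.4]
eef_rot: [-0.001, 0.728, 0.686, 0.001]
force: [1.2, 6.3, -1.1]
opening: 0.3
grasp_force: 3.1
knob px [364.9 177. ] area 69 press [ 147.  -129.4  122.5] r 90.7 pawl 0.894
```

```bash
python3 -m crank '[[-1,8,0,0,0,0,0],[-1,15,0,0,0,0,0],[-1,15,0,-25,0,0,0],[-1,15,0,-50,0,0,0],[-1,15,0,-80,0,0,0],[-1,15,0,-100,0,0,0],[-1,15,0,-110,0,0,0],[-1,15,0,-110,0,0,0]]' 20
python3 -m crank '[[-0.22,0,-20,0,0,0,7],[-0.22,0,-40,0,0,0,14],[-0.22,0,-60,0,0,0,21],[-0.22,0,-80,0,0,0,28],[-0.22,0,-100,0,0,0,35],[-0.22,0,-120,0,0,0,42],[-0.22,0,-140,0,0,0,49],[-0.22,0,-147,0,0,0,56]]' 20
python3 -m crank '[[-0.22,0,0,0,0,0,7],[-0.22,0,0,0,0,0,14],[-0.22,0,0,0,0,0,21],[-0.22,0,0,0,0,0,28],[-0.22,0,0,0,0,0,34],[-0.22,0,0,0,0,0,34],[-0.22,0,0,0,0,0,34],[-0.22,0,0,0,0,0,34]]' 20
python3 - <<'E'
from h import *
print(ctrl.sense()['joints'])
pawl();rel(pw(0,-80),140,PT-np.pi/2)
s=cap("side");m=box(mask(s,'orange'),280,330,190,220);uv=np.argwhere(m)[:,::-1];print("handle side",len(uv),uv.mean(0),cast(s,uv.mean(0),67),pw(0,-80))
E
```

```text
time: 5.07
tcp_pos: [670.9, 68.7, 234.9]
eef_rot: [0.001, 0.729, 0.685, 0.001]
force: [0.3, -0.6, -0.2]
opening: 0.4
grasp_force: 0.0
time: 5.73
tcp_pos: [520.4, 78.0, 230.7]
eef_rot: [-0.0, 0.966, 0.26, -0.002]
force: [0.7, -0.3, -0.5]
opening: 33.2
grasp_force: 0.0
time: 6.4
tcp_pos: [522.8, 77.7, 231.8]
eef_rot: [0.0, 1.0, -0.029, -0.0]
force: [-0.8, -1.0, -1.2]
opening: 34.0
grasp_force: 0.0
[-0.95899919  0.13005142  0.79704456  1.74836493 -0.09592855  1.30427804
 -1.76924831]
knob px [364.9 176.9] area 68 press [ 147.  -129.4  122.9] r 90.9 pawl 0.891
shift [  0.7 -13.8  92. ] turn [0.  0.  0.5]
handle side 230 [303.40434783 203.80434783] [[522.7978162   89.44559473  67.        ]] [524.35997348  91.37842324]
```

```bash
python3 -m crank '[[-0.22,0,-6,20,0,0,0.4],[-0.22,0,-13,45,0,0,0.4],[-0.22,0,-13,70,0,0,0.4],[-0.22,0,-13,95,0,0,0.4],[-0.22,0,-13,110,0,0,0.4],[-0.22,0,-13,120,0,0,0.4],[-0.22,0,-13,120,0,0,0.4],[-0.22,0,-13,120,0,0,0.4]]' 20
python3 - <<'E'
from h import *
cap("side","side2");rel((523.7,90.8),62,PT-np.pi/2)
E
```

```text
time: 7.17
tcp_pos: [524.1, 90.5, 112.8]
eef_rot: [0.0, 0.999, -0.034, -0.0]
force: [0.7, 0.2, -0.3]
opening: 33.7
grasp_force: 0.0
shift [-0.9 -0.1 51.4] turn [-0.  -0.1 -0.1]
```

View pics/side2.png

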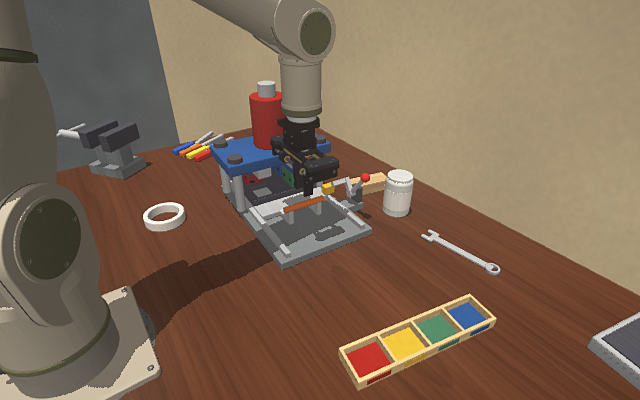

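```bash
python3 -m crank '[[-0.22,0,0,10,0,0,0],[-0.22,0,0,20,0,0,0],[-0.22,0,0,30,0,0,0],[-0.22,0,0,40,0,0,0],[-0.22,0,0,47,0,0,0],[-0.22,0,0,50,0,0,0],[-0.22,0,0,50,0,0,0],[-0.22,0,0,50,0,0,0]]' 20
python3 -m crank '[[-1,0,0,0,0,0,0],[-1,0,0,0,0,0,0],[-1,0,0,0,0,0,0],[-1,0,0,0,0,0,0],[-1,0,0,0,0,0,0],[-1,0,0,0,0,0,0],[-1,0,0,0,0,0,0],[-1,0,0,0,0,0,0]]' 20
```

```text
time: 7.88
tcp_pos: [524.0, 90.6, 62.5]
eef_rot: [0.0, 0.999, -0.034, -0.0]
force: [0.1, -0.8, -0.4]
opening: 33.9
grasp_force: 0.0
time: 8.55
tcp_pos: [524.2, 91.0, 62.9]
eef_rot: [-0.0, 0.999, -0.034, 0.0]
force: [-0.5, 3.3, 5.3]
opening: 15.1
grasp_force: 20.0
```

```bash
python3 -m crank '[[-1,0,10,0,0,0,0],[-1,0,22,0,0,0,0],[-1,0,35,0,0,0,0],[-1,0,48,0,0,0,0],[-1,0,61,0,0,0,0],[-1,0,74,0,0,0,0],[-1,0,85,0,0,0,0],[-1,0,90,0,0,0,0]]' 20
python3 -m crank '[[-1,0,12,0,0,0,0],[-1,0,25,0,0,0,0],[-1,0,38,0,0,0,0],[-1,0,51,0,0,0,0],[-1,0,64,0,0,0,0],[-1,0,76,0,0,0,0],[-1,0,82,0,0,0,0],[-1,0,84,0,0,0,0]]' 20
python3 -m crank '[[-1,0,1,0,0,0,0],[-1,0,2,0,0,0,0],[-1,0,2,0,0,0,0],[-1,0,2,0,0,0,0],[-1,0,2,0,0,0,0],[-1,0,2,0,0,0,0],[-1,0,2,0,0,0,0],[-1,0,2,0,0,0,0]]' 20
python3 -c "
from h import *
cap('side','side3');pawl();print(pw(0,-255));print(ctrl.sense()['tcp_pos'])"
```

```text
time: 9.22
tcp_pos: [518.1, -1.0, 62.9]
eef_rot: [0.0, 0.999, -0.035, 0.001]
force: [0.9, 3.3, 4.5]
opening: 15.3
grasp_force: 20.0
time: 9.88
tcp_pos: [512.6, -81.3, 62.8]
eef_rot: [-0.002, 0.999, -0.034, 0.0]
force: [1.3, 15.0, 8.4]
opening: 15.1
grasp_force: 20.0
time: 10.55
tcp_pos: [512.6, -81.3, 62.8]
eef_rot: [-0.002, 0.999, -0.033, 0.0]
force: [1.9, 13.9, 8.5]
opening: 15.4
grasp_force: 20.0
knob px [367.5 177.6] area 21 press [ 147.  -139.6  125.7] r 99.5 pawl 0.957
[512.67866547 -83.23127593]
[512.66551937 -81.30556068  62.81080043]
```

View pics/side3.png

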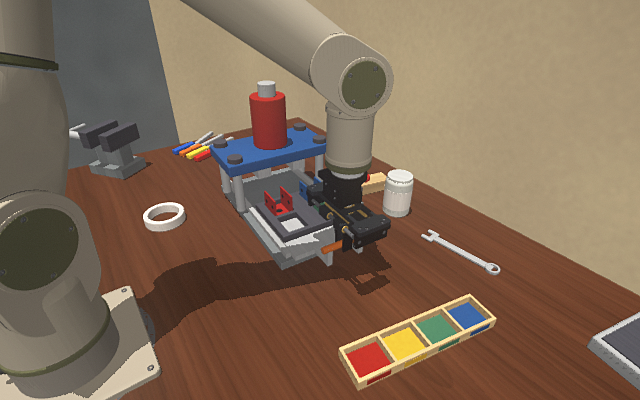

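```bash
python3 -m crank '[[-0.22,0,-2,0,0,0,0],[-0.22,0,-2,0,0,0,0],[-0.22,0,-2,0,0,0,0],[-0.22,0,-2,0,0,0,0],[-0.22,0,-2,0,0,0,0],[-0.22,0,-2,0,0,0,0],[-0.22,0,-2,-5,0,0,0],[-0.22,0,-2,-10,0,0,0]]' 20
python3 -m crank '[[-0.22,0,0,-20,0,0,0],[-0.22,0,0,-50,0,0,0],[-0.22,0,0,-80,0,0,0],[-0.22,0,0,-120,0,0,0],[-0.22,0,0,-150,0,0,0],[-0.22,0,0,-180,0,0,0],[-0.22,0,0,-190,0,0,0],[-0.22,0,0,-190,0,0,0]]' 20
python3 -m crank '[[0.4,0,30,0,0,0,-7],[0.4,0,60,0,0,0,-14],[0.4,0,90,0,0,0,-21],[0.4,0,120,0,0,0,-28],[0.4,0,150,0,0,0,-35],[0.4,0,160,0,0,0,-42],[0.4,0,160,0,0,0,-49],[0.4,0,160,0,0,0,-56]]' 20
python3 - <<'E'
from h import *
cap("side","side4");c=cap("top","top4");pawl()
E
```

```text
time: 11.32
tcp_pos: [511.7, -83.2, 72.7]
eef_rot: [0.0, 0.999, -0.034, -0.0]
force: [0.4, -0.1, 0.8]
opening: 33.8
grasp_force: 0.0
time: 11.98
tcp_pos: [513.3, -83.3, 265.5]
eef_rot: [-0.001, 0.999, -0.034, 0.002]
force: [0.9, 0.4, 0.2]
opening: 33.9
grasp_force: 0.0
time: 12.65
tcp_pos: [499.9, -244.0, 261.1]
eef_rot: [-0.0, 0.906, 0.422, -0.001]
force: [0.4, 0.6, 0.0]
opening: 60.2
grasp_force: 0.0
knob px [364.8 176.9] area 69 press [ 147.  -129.1  122.9] r 90.8 pawl 0.889
```

View pics/top4.png

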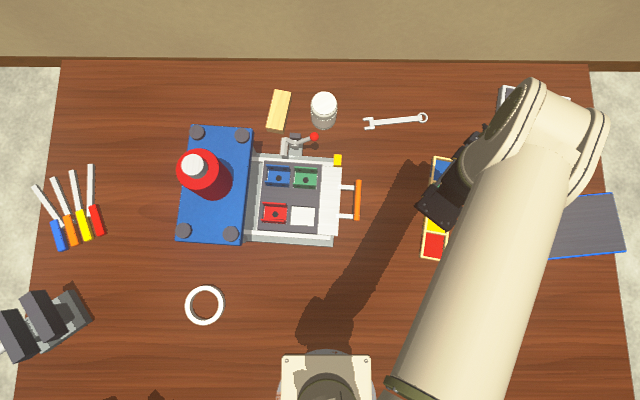

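View pics/side4.png

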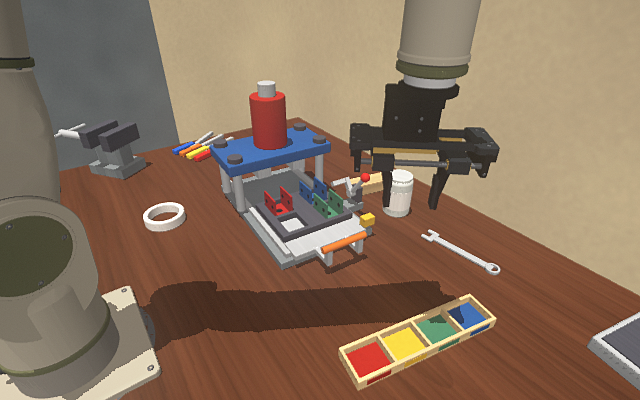

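```bash
python3 - <<'E'
from h import *
for n in("top","side"):
    c=cap(n)
    for k,b,e in (('red',(262,292,200,226) if n=="top" else (262,297,182,216),(-50,-38)),('green',(290,322,163,192) if n=="top" else (310,345,185,220),(50,-112)),('blue',(262,292,163,190)if n=="top" else (297,330,175,205),(50,-38))):
        m=box(mask(c,k,110,40),*b);P=cloud(c,m);W=P[abs(P[:,2]-38)<4];F=P[P[:,2]>60]
        print(n,k,len(P),'web',len(W),W.mean(0).round(1),'flange',len(F),F.mean(0).round(1),P[:,2].max().round(1),'all',((P.min(0)+P.max(0))/2).round(1),'exp',pw(*e).round(1))
    b=(345,370,170,230) if n=="top" else (310,375,225,260)
    m=box(mask(c,'orange'),*b);uv=np.argwhere(m)[:,::-1];print('handle',len(uv),cast(c,uv.mean(0),72 if n=="top" else 67),pw(0,-255))
print(rack(c) if 0 else '')
E
```

```text
top red 430 web 264 [481.4 136.8  38.3] flange 129 [478.8 135.5  82.3] 92.2 all [480.7 138.7  62.7] exp [477.3 136.6]<stdin>:6: RuntimeWarning: Mean of empty slice.
  ret = um.true_divide(
Traceback (most recent call last):
ValueError: zero-size array to reduction operation maximum which has no identity
```

```bash
python3 - <<'E'
from h import *
c=cap("top");h=cv2.cvtColor(c["color"],cv2.COLOR_RGB2HSV);print(h[178,306],h[178,300],h[178,278],h[174,280])
HUE['green']=(60,92)
for k,b,e in (('red',(262,292,200,226),(-50,-38)),('green',(290,322,163,192),(50,-112)),('blue',(262,292,163,190),(50,-38))):
        m=box(mask(c,k,70,30),*b);P=cloud(c,m);W=P[abs(P[:,2]-38)<5];F=P[P[:,2]>75]
        print(k,len(P),'web',len(W),W.mean(0).round(1),'flange',len(F),F.mean(0).round(1),F[:,:2].min(0).round(),F[:,:2].max(0).round(),'exp',pw(*e).round(1))
m=box(mask(c,'orange'),345,370,170,230);uv=np.argwhere(m)[:,::-1];print('handle',len(uv),cast(c,uv.mean(0),72),pw(0,-255))
E
```

```text
[ 7 39 86] [ 68  99 186] [12 31 83] [107 152 206]
red 476 web 288 [480.9 137.2  38.3] flange 101 [478.1 135.6  86.4] [453. 106.] [503. 165.] exp [477.3 136.6]
green 268 web 192 [580.   56.6  38.4] flange 76 [571.8  56.4  87.8] [548.  27.] [600.  87.] exp [572.1  56.1]
blue 420 web 214 [584.1 129.2  38.4] flange 113 [579.  130.3  85.8] [552. 101.] [604. 160.] exp [577.1 129.9]
handle 1141 [[514.69341718 -86.13841675  72.        ]] [512.67866547 -83.23127593]
```

```bash
python3 - <<'E'
from h import *
rel((477.8,136),180,PT)
E
```

```text
shift [ 273.  -262.9   82.1] turn [ -0.    0.  -36.6]
```

```bash
python3 -m crank '[[0.56,27,-26,0,0,0,-6],[0.56,55,-53,0,0,0,-12],[0.56,82,-79,0,0,0,-18],[0.56,109,-105,0,0,0,-24],[0.56,137,-131,0,0,0,-30],[0.56,164,-158,0,0,0,-36.6],[0.56,191,-184,0,0,0,-36.6],[0.56,218,-210,0,0,0,-36.6]]' 40
python3 - <<'E'
from h import *
rel((477.8,136),180,PT)
E
```

```text
time: 13.57
tcp_pos: [480.7, 61.6, 262.5]
eef_rot: [-0.0, 0.73, 0.684, 0.0]
force: [1.4, -0.2, -0.2]
opening: 68.2
grasp_force: 0.0
shift [74.  -7.7 82.6] turn [ 0.  -0.   0.1]
```

```bash
python3 -m crank '[[0.56,25,-3,20,0,0,0],[0.56,50,-5,40,0,0,0],[0.56,74,-8,70,0,0,0],[0.56,74,-8,100,0,0,0],[0.56,74,-8,120,0,0,0],[0.56,74,-8,130,0,0,0],[0.56,74,-8,130,0,0,0],[0.56,74,-8,130,0,0,0]]' 40
python3 - <<'E'
from h import *
cap("side","side5");rel((477.8,136),77,PT)
E
```

```text
time: 14.23
tcp_pos: [478.3, 133.7, 133.1]
eef_rot: [0.0, 0.73, 0.684, 0.0]
force: [0.1, -0.6, 0.7]
opening: 68.0
grasp_force: 0.0
shift [ 2.  -1.2 56.7] turn [ 0.1 -0.   0.1]
```

View pics/side5.png

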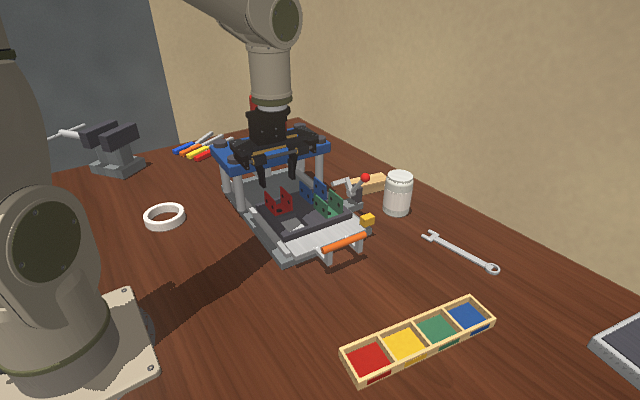

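```bash
python3 -m crank '[[0.56,1,-1,15,0,0,0],[0.56,2,-1,30,0,0,0],[0.56,2,-1,45,0,0,0],[0.56,2,-1,55,0,0,0],[0.56,2,-1,57,0,0,0],[0.56,2,-1,57,0,0,0],[0.56,2,-1,57,0,0,0],[0.56,2,-1,57,0,0,0]]' 40
python3 -m crank '[[-1,0,0,0,0,0,0],[-1,0,0,0,0,0,0],[-1,0,0,0,0,0,0],[-1,0,0,0,0,0,0],[-1,0,0,0,0,0,0],[-1,0,0,0,0,0,0],[-1,0,0,0,0,0,0],[-1,0,0,0,0,0,0]]' 40
python3 -m crank '[[-1,0,0,-8,0,0,0],[-1,0,0,-18,0,0,0],[-1,0,0,-30,0,0,0],[-1,0,0,-50,0,0,0],[-1,0,0,-75,0,0,0],[-1,0,0,-95,0,0,0],[-1,0,0,-105,0,0,0],[-1,0,0,-105,0,0,0]]' 40
python3 - <<'E'
from h import *
HUE['green']=(60,92)
c=cap("top");r=rack(c);print(r)
a=np.array([r['red'][0][:2],r['yellow'][0][:2],r['blue'][0][:2]]);d=a[2]-a[0];print('yaw',np.degrees(np.arctan2(d[1],d[0])),np.linalg.norm(d))
m=box((c['z_map']>0),400,480,140,275);P=cloud(c,m);P=P[(P[:,2]>15)&(P[:,2]<30)];print(cv2.minAreaRect(P[:,:2].astype(np.float32)))
E
```

```text
time: 14.95
tcp_pos: [477.9, 136.2, 76.6]
eef_rot: [0.0, 0.729, 0.684, 0.001]
force: [-0.5, -0.3, -0.5]
opening: 68.2
grasp_force: 0.0
time: 15.62
tcp_pos: [477.5, 136.0, 75.8]
eef_rot: [0.0, 0.729, 0.685, 0.0]
force: [1.4, 0.0, 3.4]
opening: 48.4
grasp_force: 40.0
time: 16.28
tcp_pos: [477.9, 136.3, 182.5]
eef_rot: [0.0, 0.729, 0.685, 0.002]
force: [0.0, 0.9, -2.5]
opening: 47.4
grasp_force: 40.0
{'red': (array([ 398. , -296.9,    6. ]), np.int32(412)), 'yellow': (array([ 468.7, -309.1,    6. ]), np.int32(406)), 'blue': (array([ 609.2, -334.3,    6. ]), np.int32(324))}
yaw -10.042023635529517 214.48589697227186
((503.3583068847656, -313.4627380371094), (68.87443542480469, 290.0367736816406), 79.66020965576172)
```

```bash
cat >> h.py <<'E'
HUE['green']=(60,92)
def rackpose():
    c=cap("top");m=box((c['z_map']>0),395,490,130,285);P=cloud(c,m);P=P[(P[:,2]>15)&(P[:,2]<30)]
    r=cv2.minAreaRect(P[:,:2].astype(np.float32));print('rack',r,len(P));return rack(c)
def pocket(i,cx=503.0,cy=-313.3,yaw=np.radians(-10.2)):
    d=(i-1.5)*71;return np.array([cx+d*np.cos(yaw),cy+d*np.sin(yaw)])
RY=np.radians(-100.2)
E
python3 -m crank '[[-1,-25,-4,-10,0,0,6],[-1,-55,-9,-20,0,0,13],[-1,-90,-15,-20,0,0,20],[-1,-125,-20,-20,0,0,27],[-1,-160,-26,-20,0,0,34],[-1,-195,-32,-20,0,0,41],[-1,-220,-38,-20,0,0,48],[-1,-235,-42,-20,0,0,54]]' 40
python3 - <<'E'
from h import *
rel(pocket(0),180,RY);print(ctrl.sense()['joints'])
E
```

```text
time: 17.0
tcp_pos: [418.6, -98.8, 199.0]
eef_rot: [-0.0, 0.962, 0.274, -0.001]
force: [0.4, 0.1, -0.9]
opening: 47.5
grasp_force: 40.0
shift [-120.5  155.5   19.1] turn [-0.   0.1 42.1]
[-0.60866382 -0.15090818  0.68676398  2.01457009  0.10082993  1.24804486
 -0.97458893]
```

```bash
python3 -m crank '[[-1,-17,22,2,0,0,6],[-1,-35,45,5,0,0,12],[-1,-55,70,8,0,0,18],[-1,-75,95,12,0,0,24],[-1,-95,120,16,0,0,30],[-1,-110,142,19,0,0,36],[-1,-118,152,19,0,0,42],[-1,-120,155,19,0,0,42]]' 40
python3 -m crank '[[-1,0,0,10,0,0,0],[-1,0,0,30,0,0,0],[-1,0,0,50,0,0,0],[-1,0,0,70,0,0,0],[-1,0,0,85,0,0,0],[-1,0,0,90,0,0,0],[-1,0,0,90,0,0,0],[-1,0,0,90,0,0,0]]' 40
python3 - <<'E'
from h import *
cap("side","side6");rel(pocket(0),48,RY)
c=cap("side");
for k in HUE.keys()-{'orange'}|{'red'}:
    m=box(mask(c,k,110,60),335,500,280,400);uv=np.argwhere(m)[:,::-1];print(k,len(uv),cast(c,uv.mean(0),6))
E
```

```text
time: 17.67
tcp_pos: [400.3, -293.3, 180.0]
eef_rot: [0.001, 0.996, -0.088, -0.002]
force: [-0.6, 0.4, -1.2]
opening: 47.6
grasp_force: 40.0
time: 18.33
tcp_pos: [402.3, -290.5, 91.4]
eef_rot: [-0.0, 0.997, -0.083, -0.0]
force: [-0.2, -0.2, -1.1]
opening: 47.7
grasp_force: 40.0
shift [-3.9  4.3 44. ] turn [-0.  -0.   0.7]
red 1742 [[ 413.09705127 -271.81072177    6.        ]]
yellow 9 [[ 492.43382087 -320.272026      6.        ]]
blue 584 [[ 612.93321156 -332.86430505    6.        ]]
green 80 [[ 538.48756345 -340.95485314    6.        ]]
```

View pics/side6.png

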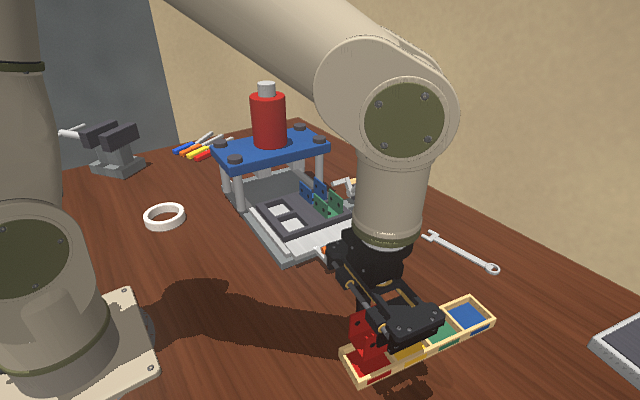

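```bash
python3 -m crank '[[-1,-2,2,0,0,0,0.7],[-1,-4,4,0,0,0,0.7],[-1,-4,4,0,0,0,0.7],[-1,-4,4,0,0,0,0.7],[-1,-4,4,5,0,0,0.7],[-1,-4,4,10,0,0,0.7],[-1,-4,4,12,0,0,0.7],[-1,-4,4,12,0,0,0.7]]' 40
python3 - <<'E'
from h import *
rel(pocket(0),48,RY)
E
```

```text
time: 19.1
tcp_pos: [397.2, -294.1, 78.7]
eef_rot: [-0.0, 0.996, -0.09, -0.001]
force: [-0.4, 0.9, -1.1]
opening: 47.7
grasp_force: 40.0
shift [ 1.1  0.1 30.7] turn [-0.   0.1 -0.1]
```

```bash
python3 -m crank '[[-1,1,0,4,0,0,0],[-1,1,0,8,0,0,0],[-1,1,0,12,0,0,0],[-1,1,0,16,0,0,0],[-1,1,0,20,0,0,0],[-1,1,0,23,0,0,0],[-1,1,0,26,0,0,0],[-1,1,0,27,0,0,0]]' 40
python3 -m crank '[[-1,0,0,1,0,0,0],[-1,0,0,2,0,0,0],[-1,0,0,3,0,0,0],[-1,0,0,4,0,0,0],[-1,0,0,4,0,0,0],[-1,0,0,4,0,0,0],[-1,0,0,4,0,0,0],[-1,0,0,4,0,0,0]]' 40
```

```text
time: 19.77
tcp_pos: [398.4, -294.5, 52.0]
eef_rot: [-0.0, 0.996, -0.09, -0.0]
force: [0.5, -0.6, -1.6]
opening: 47.5
grasp_force: 40.0
time: 20.43
tcp_pos: [398.6, -294.6, 48.6]
eef_rot: [-0.0, 0.996, -0.09, 0.0]
force: [0.4, 0.6, -2.1]
opening: 47.8
grasp_force: 40.0
```

```bash
python3 -m crank '[[0.5,0,0,0,0,0,0],[0.5,0,0,0,0,0,0],[0.5,0,0,0,0,0,0],[0.5,0,0,0,0,0,0],[0.5,0,0,0,0,0,0],[0.5,0,0,0,0,0,0],[0.5,0,0,-5,0,0,0],[0.5,0,0,-10,0,0,0]]' 40
python3 -m crank '[[0.56,0,0,-20,0,0,0],[0.56,0,0,-45,0,0,0],[0.56,0,0,-75,0,0,0],[0.56,0,0,-110,0,0,0],[0.56,0,0,-145,0,0,0],[0.56,0,0,-175,0,0,0],[0.56,0,0,-190,0,0,0],[0.56,0,0,-190,0,0,0]]' 40
python3 - <<'E'
from h import *
pawl();rel(pw(50,-112),200,PT);rel((573,56.5),200,PT)
c=cap("side");P=cloud(c,box(mask(c,'red',110,60),335,420,290,400));print(P[:,2].max(),np.percentile(P[:,2],98))
E
```

```text
time: 21.1
tcp_pos: [398.4, -294.6, 58.8]
eef_rot: [-0.0, 0.996, -0.09, -0.0]
force: [-0.9, -0.4, -0.1]
opening: 65.4
grasp_force: 0.0
time: 21.77
tcp_pos: [399.8, -295.7, 252.3]
eef_rot: [0.0, 0.996, -0.09, 0.003]
force: [0.3, -0.3, 0.2]
opening: 68.2
grasp_force: 0.0
no knob
shift [ 107.  -376.5   50.8] turn [  0.2  -0.2 -96.5]
shift [ 107.8 -377.    50.8] turn [  0.2  -0.2 -96.5]
62.71775262559478 61.1916746263752
```

```bash
python3 -m crank '[[0.56,10,-35,0,0,0,-7],[0.56,20,-70,0,0,0,-14],[0.56,31,-108,0,0,0,-21],[0.56,42,-146,0,0,0,-28],[0.56,53,-184,0,0,0,-35],[0.56,63,-220,0,0,0,-42],[0.56,72,-250,0,0,0,-49],[0.56,78,-272,0,0,0,-56]]' 40
python3 - <<'E'
from h import *
rel((573,56.5),180,PT);rackpose()
E
```

```text
time: 22.53
tcp_pos: [524.2, -37.6, 246.8]
eef_rot: [-0.0, 0.92, 0.392, -0.001]
force: [-0.2, -0.4, -0.2]
opening: 68.1
grasp_force: 0.0
shift [101.8 -29.8  66.7] turn [ -0.1   0.1 -40. ]
rack ((503.3034362792969, -313.5582275390625), (69.15237426757812, 289.7904357910156), 79.75708770751953) 815
```

```bash
python3 -m crank '[[0.56,25,-7,10,0,0,-7],[0.56,50,-14,25,0,0,-14],[0.56,75,-22,40,0,0,-21],[0.56,95,-28,60,0,0,-28],[0.56,102,-30,66,0,0,-35],[0.56,102,-30,66,0,0,-40],[0.56,102,-30,66,0,0,-40],[0.56,102,-30,66,0,0,-40]]' 40
python3 - <<'E'
from h import *
rel((573,56.5),77,PT)
E
```

```text
time: 23.25
tcp_pos: [573.2, 52.1, 181.6]
eef_rot: [-0.0, 0.735, 0.678, -0.001]
force: [1.0, -0.2, 0.3]
opening: 68.0
grasp_force: 0.0
shift [  4.5  -0.4 104.6] turn [-0.1  0.1 -0.7]
```

```bash
python3 -m crank '[[0.56,4.5,0,10,0,0,-0.7],[0.56,4.5,0,25,0,0,-0.7],[0.56,4.5,0,45,0,0,-0.7],[0.56,4.5,0,65,0,0,-0.7],[0.56,4.5,0,80,0,0,-0.7],[0.56,4.5,0,85,0,0,-0.7],[0.56,4.5,0,85,0,0,-0.7],[0.56,4.5,0,85,0,0,-0.7]]' 40
python3 - <<'E'
from h import *
cap("side","side7");rel((573,56.5),79,PT)
E
```

```text
time: 23.92
tcp_pos: [574.3, 57.4, 97.9]
eef_rot: [0.0, 0.729, 0.684, 0.0]
force: [0.5, 0.3, 0.5]
opening: 67.9
grasp_force: 0.0
shift [-1.1 -1.6 19.4] turn [ 0.1 -0.   0.2]
```

View pics/side7.png

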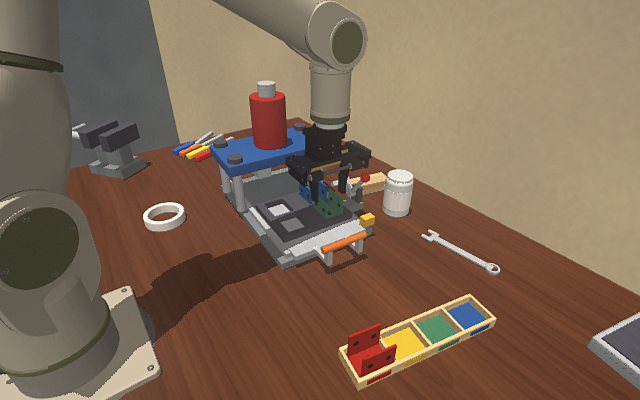

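```bash
python3 -m crank '[[0.56,-1,-1.5,5,0,0,0],[0.56,-1,-1.5,10,0,0,0],[0.56,-1,-1.5,15,0,0,0],[0.56,-1,-1.5,18,0,0,0],[0.56,-1,-1.5,19,0,0,0],[0.56,-1,-1.5,19,0,0,0],[0.56,-1,-1.5,19,0,0,0],[0.56,-1,-1.5,19,0,0,0]]' 40
python3 -m crank '[[-1,0,0,0,0,0,0],[-1,0,0,0,0,0,0],[-1,0,0,0,0,0,0],[-1,0,0,0,0,0,0],[-1,0,0,0,0,0,0],[-1,0,0,0,0,0,0],[-1,0,0,0,0,0,0],[-1,0,0,0,0,0,0]]' 40
python3 -m crank '[[-1,0,0,-8,0,0,0],[-1,0,0,-18,0,0,0],[-1,0,0,-30,0,0,0],[-1,0,0,-50,0,0,0],[-1,0,0,-75,0,0,0],[-1,0,0,-95,0,0,0],[-1,0,0,-120,0,0,0],[-1,0,0,-120,0,0,0]]' 40
python3 - <<'E'
from h import *
print(rackpose());rel(pocket(2),200,RY);pawl()
E
```

```text
time: 24.63
tcp_pos: [572.7, 56.6, 78.7]
eef_rot: [0.0, 0.729, 0.684, 0.0]
force: [0.7, 0.3, 0.5]
opening: 67.9
grasp_force: 0.0
time: 25.3
tcp_pos: [572.7, 56.6, 78.7]
eef_rot: [0.0, 0.729, 0.684, 0.0]
force: [2.7, -0.4, 0.5]
opening: 47.4
grasp_force: 40.0
time: 25.97
tcp_pos: [574.4, 56.5, 204.4]
eef_rot: [0.001, 0.729, 0.684, 0.003]
force: [0.7, -1.0, -1.4]
opening: 47.5
grasp_force: 40.0
rack ((503.67071533203125, -313.0070495605469), (68.86587524414062, 289.8731994628906), 79.62973022460938) 818
{'red': (array([ 395.7, -300.5,    6. ]), np.int32(277)), 'yellow': (array([ 468.5, -309.1,    6. ]), np.int32(408)), 'blue': (array([ 609.2, -334.3,    6. ]), np.int32(324))}
shift [-377.7  -12.     1.2] turn [ 0.1 -0.3 96.6]
knob px [364.9 177. ] area 67 press [ 147.  -129.6  122.8] r 91.0 pawl 0.893
```

```bash
python3 -m crank '[[-1,-25,-1,0,0,0,7],[-1,-60,-2,0,0,0,14],[-1,-95,-3,0,0,0,21],[-1,-130,-4,0,0,0,28],[-1,-165,-5,0,0,0,35],[-1,-200,-6,0,0,0,42],[-1,-235,-7,0,0,0,49],[-1,-270,-8,0,0,0,56]]' 40
python3 - <<'E'
from h import *
rel(pocket(2),120,RY)
E
```

```text
time: 26.73
tcp_pos: [546.4, -213.5, 197.8]
eef_rot: [-0.001, 0.966, 0.259, -0.001]
force: [1.2, -0.1, -1.6]
opening: 47.4
grasp_force: 40.0
shift [-60.4  87.6  77.7] turn [-0.1  0.1 40.3]
```

```bash
python3 -m crank '[[-1,-15,22,10,0,0,7],[-1,-30,44,25,0,0,14],[-1,-45,66,40,0,0,21],[-1,-60,87,55,0,0,28],[-1,-60,87,70,0,0,35],[-1,-60,87,82,0,0,40.3],[-1,-60,87,82,0,0,40.3],[-1,-60,87,82,0,0,40.3]]' 40
python3 - <<'E'
from h import *
rel(pocket(2),51,RY);print(ctrl.sense()['tcp_pos'])
E
```

```text
time: 27.4
tcp_pos: [539.1, -317.1, 115.5]
eef_rot: [-0.0, 0.996, -0.085, -0.001]
force: [0.9, 0.8, -1.2]
opening: 47.6
grasp_force: 40.0
shift [-0.5  2.6 64.5] turn [-0.   0.2  0.5]
[ 539.08870604 -317.14428557  115.49777465]
```

```bash
python3 -m crank '[[-1,0,1.5,5,0,0,0.5],[-1,0,2.5,15,0,0,0.5],[-1,0,2.5,25,0,0,0.5],[-1,0,2.5,33,0,0,0.5],[-1,0,2.5,36,0,0,0.5],[-1,0,2.5,36,0,0,0.5],[-1,0,2.5,36,0,0,0.5],[-1,0,2.5,36,0,0,0.5]]' 40
python3 - <<'E'
from h import *
rel(pocket(2),51,RY)
c=cap("side");P=cloud(c,box(mask(c,'green',90,40),330,500,220,400));P=P[P[:,2]>25];print(len(P),P[:,2].min(),P[:,2].max(),P.mean(0))
print(rackpose())
E
```

```text
time: 28.07
tcp_pos: [539.6, -320.4, 80.9]
eef_rot: [0.0, 0.996, -0.091, 0.0]
force: [1.0, 0.0, -1.8]
opening: 47.5
grasp_force: 40.0
shift [-1.8 -0.5 29.9] turn [ 0.  -0.  -0.2]
207 35.326647084369775 91.99016871541001 [ 540.80224744 -330.26226838   58.80419661]
rack ((598.3828125, -302.0305480957031), (47.76093673706055, 131.2117462158203), 56.48501968383789) 66
{'blue': (array([ 633. , -355.2,    6. ]), np.int32(2))}
```

```bash
python3 -m crank '[[-1,-1.5,0,3,0,0,0],[-1,-1.5,0,7,0,0,0],[-1,-1.5,0,11,0,0,0],[-1,-1.5,0,15,0,0,0],[-1,-1.5,0,19,0,0,0],[-1,-1.5,0,23,0,0,0],[-1,-1.5,0,26,0,0,0],[-1,-1.5,0,27,0,0,0]]' 40
python3 -m crank '[[-1,0,0,1,0,0,0],[-1,0,0,2,0,0,0],[-1,0,0,3,0,0,0],[-1,0,0,3,0,0,0],[-1,0,0,3,0,0,0],[-1,0,0,3,0,0,0],[-1,0,0,3,0,0,0],[-1,0,0,3,0,0,0]]' 40
python3 - <<'E'
from h import *
rel(pocket(2),51,RY)
c=cap("side");P=cloud(c,box(mask(c,'green',90,40),330,500,220,400));P=P[P[:,2]>25];print(len(P),P[:,2].min(),P[:,2].max(),P.mean(0))
E
```

```text
time: 28.83
tcp_pos: [537.7, -319.8, 52.8]
eef_rot: [-0.0, 0.996, -0.091, -0.0]
force: [-0.5, -1.0, -0.8]
opening: 47.6
grasp_force: 40.0
time: 29.5
tcp_pos: [538.0, -320.1, 50.7]
eef_rot: [0.0, 0.996, -0.091, 0.0]
force: [-1.5, -0.8, 2.0]
opening: 47.5
grasp_force: 40.0
shift [-0.2 -0.5 -0.3] turn [ 0.  -0.  -0.2]
73 25.199560787340882 62.82768480211967 [ 541.91032295 -329.75771249   45.52094039]
```

```bash
python3 -m crank '[[0.5,0,0,0,0,0,0],[0.5,0,0,0,0,0,0],[0.5,0,0,0,0,0,0],[0.5,0,0,0,0,0,0],[0.5,0,0,0,0,0,0],[0.5,0,0,0,0,0,0],[0.5,0,0,-5,0,0,0],[0.5,0,0,-10,0,0,0]]' 40
python3 -m crank '[[0.56,0,0,-20,0,0,0],[0.56,0,0,-45,0,0,0],[0.56,0,0,-75,0,0,0],[0.56,0,0,-110,0,0,0],[0.56,0,0,-135,0,0,0],[0.56,0,0,-150,0,0,0],[0.56,0,0,-150,0,0,0],[0.56,0,0,-150,0,0,0]]' 40
python3 - <<'E'
from h import *
rel((577.8,130.2),200,PT)
c=cap("side");P=cloud(c,box(mask(c,'green',90,40),330,500,220,400));P=P[P[:,2]>25];print(len(P),P[:,2].min(),P[:,2].max(),P.mean(0))
E
```

```text
time: 30.22
tcp_pos: [537.8, -319.9, 60.7]
eef_rot: [-0.0, 0.996, -0.091, -0.0]
force: [0.6, -0.5, -1.1]
opening: 64.8
grasp_force: 0.0
time: 30.88
tcp_pos: [538.2, -320.2, 211.5]
eef_rot: [0.0, 0.996, -0.091, 0.001]
force: [0.0, 0.4, -0.9]
opening: 68.3
grasp_force: 0.0
shift [ -42.5 -450.2   11.4] turn [  0.1  -0.1 -96.6]
67 25.070954904844786 62.095135947998145 [ 537.06229958 -335.00259134   52.00988992]
```

```bash
python3 -m crank '[[0.56,-3,-30,0,0,0,-7],[0.56,-6,-65,0,0,0,-14],[0.56,-9,-103,0,0,0,-21],[0.56,-13,-141,0,0,0,-28],[0.56,-17,-179,0,0,0,-35],[0.56,-20,-217,0,0,0,-42],[0.56,-24,-255,0,0,0,-49],[0.56,-27,-290,0,0,0,-56]]' 40
python3 - <<'E'
from h import *
rel((577.8,130.2),170,PT)
c=cap("top")
m=box(mask(c,'blue',70,30),262,292,163,190);P=cloud(c,m);F=P[P[:,2]>75];print(len(F),F.mean(0) if len(F) else '')
print(rackpose())
E
```

```text
time: 31.6
tcp_pos: [563.0, -27.1, 209.5]
eef_rot: [-0.0, 0.92, 0.391, -0.001]
force: [0.7, -0.2, -0.2]
opening: 68.1
grasp_force: 0.0
shift [123.5 -98.5  39.5] turn [ -0.1   0.  -40.2]
120 [578.63478837 130.35914842  85.31899989]
rack ((503.8678283691406, -313.6850280761719), (68.62701416015625, 290.6090087890625), 79.63377380371094) 828
{'red': (array([ 396. , -300.2,    6. ]), np.int32(273)), 'yellow': (array([ 468.6, -309.2,    6. ]), np.int32(407)), 'blue': (array([ 609.6, -334.6,    6. ]), np.int32(321))}
```

```bash
python3 -m crank '[[0.56,24,-19,5,0,0,-7],[0.56,50,-40,10,0,0,-14],[0.56,75,-60,20,0,0,-21],[0.56,100,-80,30,0,0,-28],[0.56,118,-94,40,0,0,-35],[0.56,123.5,-98.5,40,0,0,-40.2],[0.56,123.5,-98.5,40,0,0,-40.2],[0.56,123.5,-98.5,40,0,0,-40.2]]' 40
python3 - <<'E'
from h import *
rel((577.9,130.2),77,PT)
E
```

```text
time: 32.37
tcp_pos: [579.5, 126.4, 169.7]
eef_rot: [-0.0, 0.734, 0.679, -0.001]
force: [0.7, 0.1, 0.1]
opening: 67.8
grasp_force: 0.0
shift [ 3.8 -1.8 92.7] turn [-0.1  0.1 -0.6]
```

```bash
python3 -m crank '[[0.56,3.5,-1,10,0,0,-0.6],[0.56,3.5,-1,20,0,0,-0.6],[0.56,3.5,-1,35,0,0,-0.6],[0.56,3.5,-1,50,0,0,-0.6],[0.56,3.5,-1,62,0,0,-0.6],[0.56,3.5,-1,70,0,0,-0.6],[0.56,3.5,-1,70,0,0,-0.6],[0.56,3.5,-1,70,0,0,-0.6]]' 40
python3 - <<'E'
from h import *
rel((577.9,130.2),78,PT)
E
```

```text
time: 33.03
tcp_pos: [579.0, 130.5, 100.3]
eef_rot: [-0.0, 0.729, 0.684, -0.0]
force: [0.2, 1.0, -0.3]
opening: 67.6
grasp_force: 0.0
shift [-0.3 -1.1 22.3] turn [-0.   0.   0.2]
```

```bash
python3 -m crank '[[0.56,0,-1,5,0,0,0],[0.56,0,-1,10,0,0,0],[0.56,0,-1,15,0,0,0],[0.56,0,-1,20,0,0,0],[0.56,0,-1,22,0,0,0],[0.56,0,-1,22,0,0,0],[0.56,0,-1,22,0,0,0],[0.56,0,-1,22,0,0,0]]' 40
python3 -m crank '[[-1,0,0,0,0,0,0],[-1,0,0,0,0,0,0],[-1,0,0,0,0,0,0],[-1,0,0,0,0,0,0],[-1,0,0,0,0,0,0],[-1,0,0,0,0,0,0],[-1,0,0,0,0,0,0],[-1,0,0,0,0,0,0]]' 40
python3 -m crank '[[-1,0,0,-8,0,0,0],[-1,0,0,-18,0,0,0],[-1,0,0,-30,0,0,0],[-1,0,0,-50,0,0,0],[-1,0,0,-75,0,0,0],[-1,0,0,-95,0,0,0],[-1,0,0,-120,0,0,0],[-1,0,0,-120,0,0,0]]' 40
python3 - <<'E'
from h import *
print(rackpose());rel(pocket(3),200,RY)
E
```

```text
time: 33.7
tcp_pos: [578.2, 130.9, 78.7]
eef_rot: [0.0, 0.729, 0.684, 0.0]
force: [0.2, -1.0, -0.2]
opening: 67.7
grasp_force: 0.0
time: 34.37
tcp_pos: [578.3, 130.9, 78.7]
eef_rot: [0.0, 0.729, 0.684, 0.0]
force: [1.3, 0.1, 0.4]
opening: 47.6
grasp_force: 40.0
time: 35.03
tcp_pos: [580.1, 131.1, 204.6]
eef_rot: [0.001, 0.729, 0.684, 0.003]
force: [0.5, 0.3, -1.4]
opening: 47.7
grasp_force: 40.0
rack ((503.33001708984375, -313.7049560546875), (69.4551773071289, 289.563232421875), 79.79611206054688) 820
{'red': (array([ 396. , -300.9,    6. ]), np.int32(269)), 'yellow': (array([ 468.6, -309.2,    6. ]), np.int32(407)), 'blue': (array([ 609.7, -334.5,    6. ]), np.int32(320))}
shift [-460.5   57.7    1.1] turn [ 0.1 -0.3 96.6]
```

```bash
python3 -m crank '[[-1,-25,3,0,0,0,7],[-1,-60,8,0,0,0,14],[-1,-98,12,0,0,0,21],[-1,-136,17,0,0,0,28],[-1,-174,22,0,0,0,35],[-1,-212,26,0,0,0,42],[-1,-250,31,0,0,0,49],[-1,-288,36,0,0,0,56]]' 40
python3 - <<'E'
from h import *
print(rackpose());rel(pocket(3),115,RY)
E
```

```text
time: 35.75
tcp_pos: [595.2, -160.2, 198.1]
eef_rot: [-0.001, 0.966, 0.259, -0.0]
force: [0.3, -0.1, -2.3]
opening: 48.1
grasp_force: 40.0
rack ((485.75732421875, -320.1200256347656), (50.31675338745117, 257.336669921875), 79.52799987792969) 261
{'red': (array([ 393.6, -303.2,    6. ]), np.int32(228)), 'yellow': (array([ 462.4, -323.5,    6. ]), np.int32(152))}
shift [-66.2 148.7  84.2] turn [ 0.2  0.1 39.2]
```

```bash
python3 -m crank '[[-1,-14,30,5,0,0,7],[-1,-28,62,15,0,0,14],[-1,-42,95,25,0,0,21],[-1,-56,125,35,0,0,28],[-1,-64,145,55,0,0,35],[-1,-66,148,75,0,0,39.2],[-1,-66,148,84,0,0,39.2],[-1,-66,148,84,0,0,39.2]]' 40
python3 - <<'E'
from h import *
rel(pocket(3),51,RY)
cap("side","side8")
E
```

```text
time: 36.47
tcp_pos: [612.5, -318.4, 111.3]
eef_rot: [-0.001, 0.997, -0.076, -0.002]
force: [-0.2, 0.8, -2.0]
opening: 47.5
grasp_force: 40.0
shift [-2.2 14.4 60.3] turn [-0.1  0.3  1.5]
```

View pics/side8.png

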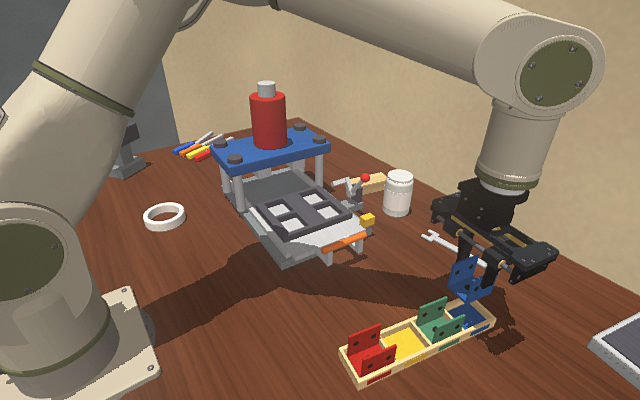

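```bash
python3 -m crank '[[-1,-1,5,0,0,0,1],[-1,-2,10,0,0,0,1.5],[-1,-2,14,0,0,0,1.5],[-1,-2,14,10,0,0,1.5],[-1,-2,14,20,0,0,1.5],[-1,-2,14,30,0,0,1.5],[-1,-2,14,30,0,0,1.5],[-1,-2,14,30,0,0,1.5]]' 40
python3 - <<'E'
from h import *
rel(pocket(3),51,RY)
c=cap("side");P=cloud(c,box(mask(c,'blue',90,40),430,520,220,340));P=P[P[:,2]>25];print(len(P),P[:,2].min(),P[:,2].max(),P.mean(0))
E
```

```text
time: 37.18
tcp_pos: [609.3, -332.7, 83.2]
eef_rot: [-0.0, 0.996, -0.09, -0.001]
force: [-0.4, 0.0, -1.8]
opening: 47.7
grasp_force: 40.0
shift [-1.5 -0.2 32.2] turn [-0.   0.1 -0.1]
1153 37.99389360712481 94.98009347824409 [ 602.66327577 -329.10395928   61.06629575]
```

```bash
python3 -m crank '[[-1,-1,0,3,0,0,0],[-1,-1.2,0,7,0,0,0],[-1,-1.2,0,11,0,0,0],[-1,-1.2,0,15,0,0,0],[-1,-1.2,0,19,0,0,0],[-1,-1.2,0,23,0,0,0],[-1,-1.2,0,27,0,0,0],[-1,-1.2,0,29,0,0,0]]' 40
python3 -m crank '[[-1,0,0,1,0,0,0],[-1,0,0,2,0,0,0],[-1,0,0,3,0,0,0],[-1,0,0,3,0,0,0],[-1,0,0,3,0,0,0],[-1,0,0,3,0,0,0],[-1,0,0,3,0,0,0],[-1,0,0,3,0,0,0]]' 40
python3 - <<'E'
from h import *
rel(pocket(3),51,RY)
c=cap("side");P=cloud(c,box(mask(c,'blue',90,40),430,520,220,340));P=P[P[:,2]>25];print(len(P),P[:,2].min(),P[:,2].max(),P.mean(0))
E
```

```text
time: 37.9
tcp_pos: [608.3, -332.9, 54.7]
eef_rot: [-0.0, 0.996, -0.09, -0.0]
force: [-0.1, -0.2, -2.2]
opening: 47.7
grasp_force: 40.0
time: 38.57
tcp_pos: [608.6, -333.2, 52.6]
eef_rot: [-0.0, 0.996, -0.09, 0.0]
force: [0.4, -0.7, -3.3]
opening: 47.7
grasp_force: 40.0
shift [-0.9 -0.8  1.6] turn [-0.  -0.  -0.1]
539 25.05844972265032 69.1752099469433 [ 602.45148575 -327.94385932   45.73160093]
```

```bash
python3 -m crank '[[-1,0,0,1,0,0,0],[-1,0,0,2,0,0,0],[-1,0,0,2,0,0,0],[-1,0,0,2,0,0,0],[-1,0,0,2,0,0,0],[-1,0,0,2,0,0,0],[-1,0,0,2,0,0,0],[-1,0,0,2,0,0,0]]' 40
python3 -m crank '[[0.5,0,0,0,0,0,0],[0.5,0,0,0,0,0,0],[0.5,0,0,0,0,0,0],[0.5,0,0,0,0,0,0],[0.5,0,0,0,0,0,0],[0.5,0,0,0,0,0,0],[0.5,0,0,-5,0,0,0],[0.5,0,0,-10,0,0,0]]' 40
python3 -m crank '[[0.5,0,0,-20,0,0,0],[0.5,0,0,-45,0,0,0],[0.5,0,0,-75,0,0,0],[0.5,0,0,-110,0,0,0],[0.5,0,0,-135,0,0,0],[0.5,0,0,-150,0,0,0],[0.5,0,0,-150,0,0,0],[0.5,0,0,-150,0,0,0]]' 40
python3 - <<'E'
from h import *
c=cap("side","side9");P=cloud(c,box(mask(c,'blue',90,40),430,520,250,340));P=P[P[:,2]>25];print(len(P),P[:,2].min(),np.percentile(P[:,2],[90,98,100]),P.mean(0))
pawl();rel(pw(0,-300),200,RY)
E
```

```text
time: 39.28
tcp_pos: [608.6, -333.2, 50.8]
eef_rot: [-0.0, 0.996, -0.09, 0.0]
force: [-1.2, 1.3, 3.0]
opening: 47.4
grasp_force: 40.0
time: 39.95
tcp_pos: [608.4, -333.1, 60.7]
eef_rot: [-0.0, 0.996, -0.09, -0.0]
force: [0.4, 0.6, -0.3]
opening: 65.2
grasp_force: 0.0
time: 40.62
tcp_pos: [608.8, -333.5, 211.7]
eef_rot: [0.0, 0.996, -0.09, 0.001]
force: [0.5, 0.4, -1.3]
opening: 65.3
grasp_force: 0.0
673 25.060768832508792 [60.27738522 61.52832754 62.18937195] [ 608.56225221 -337.09083689   46.09067562]
knob px [364.9 176.9] area 68 press [ 147.  -129.4  122.9] r 90.9 pawl 0.891
shift [-133.6 -183.7    9.9] turn [-0.   0.1 -0.1]
```

View pics/side9.png

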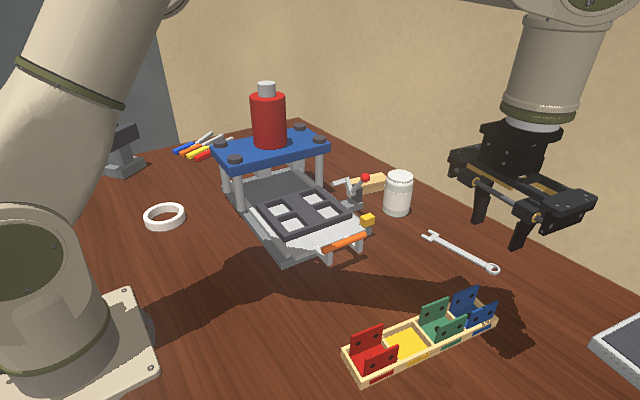

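```bash
python3 - <<'E'
from h import *
rel((512.3,-82.8),130,PT-np.pi/2)
c=cap("side");m=box(mask(c,'orange'),310,375,225,260);uv=np.argwhere(m)[:,::-1];print('handle',len(uv),uv.mean(0),cast(c,uv.mean(0),67))
E
```

```text
shift [-139.1 -228.7   79.9] turn [-0.   0.1 -6.5]
handle 343 [344.70262391 242.3148688 ] [[512.46814071 -86.05680167  67.        ]]
```

```bash
python3 -m crank '[[-0.22,-17,-28,0,0,0,-2],[-0.22,-35,-57,0,0,0,-4],[-0.22,-53,-87,0,0,0,-6.4],[-0.22,-71,-117,0,0,0,-6.4],[-0.22,-89,-147,10,0,0,-6.4],[-0.22,-107,-177,30,0,0,-6.4],[-0.22,-125,-207,50,0,0,-6.4],[-0.22,-139,-229,80,0,0,-6.4]]' 20
python3 -m crank '[[-0.22,-139,-229,0,0,0,0],[-0.22,0,0,0,0,0,0],[-0.22,0,0,0,0,0,0],[-0.22,0,0,0,0,0,0],[-0.22,0,0,0,0,0,0],[-0.22,0,0,0,0,0,0],[-0.22,0,0,0,0,0,0],[-0.22,0,0,0,0,0,0]]' 20
python3 - <<'E'
from h import *
rel((512.4,-84),62,PT-np.pi/2)
E
```

```text
time: 41.43
tcp_pos: [512.2, -79.9, 130.0]
eef_rot: [-0.001, 0.999, -0.033, 0.0]
force: [1.0, 0.7, 0.6]
opening: 34.5
grasp_force: 0.0
time: 42.1
tcp_pos: [512.4, -84.0, 130.4]
eef_rot: [-0.0, 0.999, -0.035, -0.0]
force: [0.5, -0.5, 0.3]
opening: 33.7
grasp_force: 0.0
shift [-0.  -0.  68.4] turn [-0.   0.  -0.2]
```

```bash
python3 -m crank '[[-0.22,0,0,10,0,0,0],[-0.22,0,0,25,0,0,0],[-0.22,0,0,40,0,0,0],[-0.22,0,0,55,0,0,0],[-0.22,0,0,65,0,0,0],[-0.22,0,0,68,0,0,0],[-0.22,0,0,68,0,0,0],[-0.22,0,0,68,0,0,0]]' 20
python3 -m crank '[[-1,0,0,0,0,0,0],[-1,0,0,0,0,0,0],[-1,0,0,0,0,0,0],[-1,0,0,0,0,0,0],[-1,0,0,0,0,0,0],[-1,0,0,0,0,0,0],[-1,0,0,0,0,0,0],[-1,0,0,0,0,0,0]]' 20
python3 -m crank '[[-1,0,-10,0,0,0,0],[-1,0,-22,0,0,0,0],[-1,0,-35,0,0,0,0],[-1,0,-48,0,0,0,0],[-1,0,-61,0,0,0,0],[-1,0,-74,0,0,0,0],[-1,0,-85,0,0,0,0],[-1,0,-90,0,0,0,0]]' 20
python3 -m crank '[[-1,0,-12,0,0,0,0],[-1,0,-25,0,0,0,0],[-1,0,-38,0,0,0,0],[-1,0,-51,0,0,0,0],[-1,0,-64,0,0,0,0],[-1,0,-76,0,0,0,0],[-1,0,-82,0,0,0,0],[-1,0,-83,0,0,0,0]]' 20
```

```text
time: 42.77
tcp_pos: [512.9, -83.3, 62.8]
eef_rot: [0.0, 0.999, -0.034, 0.0]
force: [0.6, -0.2, 0.1]
opening: 33.6
grasp_force: 0.0
time: 43.43
tcp_pos: [513.2, -81.2, 62.9]
eef_rot: [-0.001, 0.999, -0.033, 0.0]
force: [-0.4, 6.6, 4.4]
opening: 15.5
grasp_force: 20.0
time: 44.1
tcp_pos: [519.2, 8.2, 62.9]
eef_rot: [-0.0, 0.999, -0.034, 0.0]
force: [-0.8, -2.6, 4.1]
opening: 15.3
grasp_force: 20.0
time: 44.77
tcp_pos: [524.8, 91.5, 62.9]
eef_rot: [-0.0, 0.999, -0.033, 0.0]
force: [-1.5, -0.2, 5.0]
opening: 15.1
grasp_force: 20.0
```

```bash
python3 -m crank '[[-1,0,-1,0,0,0,0],[-1,0,-2,0,0,0,0],[-1,0,-3,0,0,0,0],[-1,0,-4,0,0,0,0],[-1,0,-4,0,0,0,0],[-1,0,-4,0,0,0,0],[-1,0,-4,0,0,0,0],[-1,0,-4,0,0,0,0]]' 20
```

```text
time: 45.43
tcp_pos: [524.9, 93.5, 62.9]
eef_rot: [-0.0, 0.999, -0.034, 0.0]
force: [-1.2, -2.9, 3.4]
opening: 15.5
grasp_force: 20.0
```

```bash
python3 -m crank '[[-1,0,-1,0,0,0,0],[-1,0,-2,0,0,0,0],[-1,0,-3,0,0,0,0],[-1,0,-3,0,0,0,0],[-1,0,-3,0,0,0,0],[-1,0,-3,0,0,0,0],[-1,0,-3,0,0,0,0],[-1,0,-3,0,0,0,0]]' 20
python3 -m crank '[[-1,0,-1,0,0,0,0],[-1,0,-2,0,0,0,0],[-1,0,-2,0,0,0,0],[-1,0,-2,0,0,0,0],[-1,0,-2,0,0,0,0],[-1,0,-2,0,0,0,0],[-1,0,-2,0,0,0,0],[-1,0,-2,0,0,0,0]]' 20
```

```text
time: 46.1
tcp_pos: [524.9, 93.6, 62.9]
eef_rot: [0.001, 0.999, -0.035, -0.0]
force: [-2.5, -10.8, 8.1]
opening: 15.5
grasp_force: 20.0
time: 46.77
tcp_pos: [524.9, 93.6, 62.8]
eef_rot: [0.003, 0.999, -0.036, -0.0]
force: [-3.1, -16.9, 8.4]
opening: 15.4
grasp_force: 20.0
```

```bash
python3 -m crank '[[-1,0,3,0,0,0,0],[-1,0,5,0,0,0,0],[-0.22,0,5,0,0,0,0],[-0.22,0,5,0,0,0,0],[-0.22,0,5,0,0,0,0],[-0.22,0,5,0,0,0,0],[-0.22,0,5,0,0,0,0],[-0.22,0,5,0,0,0,0]]' 20
python3 -m crank '[[-0.22,0,0,-10,0,0,0],[-0.22,0,0,-25,0,0,0],[-0.22,0,0,-45,0,0,0],[-0.22,0,0,-75,0,0,0],[-0.22,0,0,-105,0,0,0],[-0.22,0,0,-135,0,0,0],[-0.22,0,0,-160,0,0,0],[-0.22,0,0,-170,0,0,0]]' 20
python3 -m crank '[[-1,10,10,0,0,0,-7],[-1,25,20,0,0,0,-14],[-1,45,35,0,0,0,-21],[-1,65,50,0,0,0,-28],[-1,85,60,0,0,0,-35],[-1,105,70,0,0,0,-42],[-1,125,80,0,0,0,-49],[-1,140,85,0,0,0,-56]]' 20
python3 - <<'E'
from h import *
pawl();rel(pw(147,-165),220,PT)
c=cap("side");m=box(mask(c,'orange'),280,330,190,220);uv=np.argwhere(m)[:,::-1];print("handle side",len(uv),uv.mean(0),cast(c,uv.mean(0),67))
E
```

```text
time: 47.43
tcp_pos: [524.8, 93.8, 62.4]
eef_rot: [-0.0, 0.999, -0.034, -0.0]
force: [0.6, -0.0, 0.3]
opening: 33.8
grasp_force: 0.0
time: 48.1
tcp_pos: [526.1, 93.3, 236.3]
eef_rot: [-0.001, 0.999, -0.035, 0.002]
force: [0.4, 0.6, 0.6]
opening: 33.8
grasp_force: 0.0
time: 48.77
tcp_pos: [659.5, -2.7, 232.0]
eef_rot: [0.0, 0.897, 0.441, -0.001]
force: [0.4, -0.1, -0.4]
opening: 0.9
grasp_force: 0.0
knob px [364.9 177. ] area 67 press [ 147.  -129.6  122.8] r 91.0 pawl 0.893
shift [ 3.1  3.4 11.8] turn [  0.    0.1 -33.3]
handle side 236 [303.5720339  203.70762712] [[523.37658803  89.57716513  67.        ]]
```

Handle is back at its original pixel. Now the pawl.

```bash
python3 -m crank '[[-1,3,3,0,0,0,-7],[-1,3,3,0,0,0,-14],[-1,3,3,0,0,0,-21],[-1,3,3,0,0,0,-28],[-1,3,3,0,0,0,-33.3],[-1,3,3,0,0,0,-33.3],[-1,3,3,0,0,0,-33.3],[-1,3,3,0,0,0,-33.3]]' 20
python3 - <<'E'
from h import *
rel(pw(147,-168),123,PT)
E
```

```text
time: 49.53
tcp_pos: [662.6, 0.1, 232.5]
eef_rot: [-0.0, 0.736, 0.677, -0.0]
force: [-0.1, -0.9, -0.4]
opening: 0.8
grasp_force: 0.0
shift [ -6.1   3.1 109.5] turn [-0. -0. -1.]
```

```bash
python3 -m crank '[[-1,-3,2,10,0,0,-1],[-1,-6,3,30,0,0,-1],[-1,-6,3,55,0,0,-1],[-1,-6,3,80,0,0,-1],[-1,-6,3,100,0,0,-1],[-1,-6,3,109,0,0,-1],[-1,-6,3,109,0,0,-1],[-1,-6,3,109,0,0,-1]]' 20
python3 -m crank '[[-1,10,0,0,0,0,0],[-1,20,0,0,0,0,0],[-1,30,0,0,0,0,0],[-1,40,0,0,0,0,0],[-1,50,0,0,0,0,0],[-1,60,0,0,0,0,0],[-1,70,0,0,0,0,0],[-1,80,0,0,0,0,0]]' 20
python3 - <<'E'
from h import *
pawl();rel(pw(147,-80),123,PT)
E
```

```text
time: 50.2
tcp_pos: [665.5, -6.6, 123.7]
eef_rot: [0.0, 0.729, 0.684, -0.0]
force: [0.3, 0.1, -0.6]
opening: 0.4
grasp_force: 0.0
time: 50.87
tcp_pos: [670.2, 75.1, 123.3]
eef_rot: [-0.0, 0.729, 0.685, -0.0]
force: [0.7, -1.0, 1.8]
opening: 0.5
grasp_force: 0.6
knob px [347.2 161.2] area 20 press [147.  -52.9 133.6] r 86.5 pawl -0.008
shift [3.7 0.5 0.1] turn [-0.  -0.1  0.4]
```

```bash
python3 -m crank '[[-1,2,0,0,0,0,0],[-1,4,0,0,0,0,0],[-1,6,0,0,0,0,0],[-1,7,0,0,0,0,0],[-1,8,0,0,0,0,0],[-1,8,0,0,0,0,0],[-1,8,0,0,0,0,0],[-1,8,0,0,0,0,0]]' 20
python3 -c "
from h import *
pawl()"
```

```text
time: 51.58
tcp_pos: [671.0, 81.2, 123.6]
eef_rot: [-0.0, 0.729, 0.684, 0.0]
force: [-0.1, -0.8, 0.7]
opening: 0.6
grasp_force: 0.3
knob px [346.  160.7] area 21 press [147.  -47.7 132.9] r 87.2 pawl -0.068
```

```bash
python3 -m crank '[[-1,1,0,0,0,0,0],[-1,2,0,0,0,0,0],[-1,3,0,0,0,0,0],[-1,4,0,0,0,0,0],[-1,4,0,0,0,0,0],[-1,4,0,0,0,0,0],[-1,4,0,0,0,0,0],[-1,4,0,0,0,0,0]]' 20
python3 -m crank '[[-1,0,0,0,0,0,0],[-1,-8,0,0,0,0,0],[-1,-20,0,0,0,0,0],[-1,-40,0,0,0,0,0],[-1,-60,0,0,0,0,0],[-1,-70,0,0,0,0,0],[-1,-70,0,0,0,0,0],[-1,-70,0,0,0,0,0]]' 20
python3 -c "
from h import *
pawl()"
```

```text
time: 52.3
tcp_pos: [671.3, 85.6, 123.6]
eef_rot: [-0.0, 0.729, 0.685, 0.0]
force: [0.4, -0.9, 0.1]
opening: 0.3
grasp_force: 0.0
time: 52.97
tcp_pos: [666.8, 15.0, 123.7]
eef_rot: [-0.0, 0.73, 0.684, 0.0]
force: [0.9, 1.1, 1.2]
opening: 0.4
grasp_force: 0.0
no knob
```

```bash
python3 -m crank '[[-1,0,0,-20,0,0,0],[-1,0,0,-50,0,0,0],[-1,0,0,-85,0,0,0],[-1,0,0,-120,0,0,0],[-1,-20,0,-140,0,0,0],[-1,-50,0,-140,0,0,0],[-1,-80,0,-140,0,0,0],[-1,-110,0,-140,0,0,0]]' 20
python3 -c "
from h import *
pawl();cap('side','side10');print(rackpose())"
```

```text
time: 53.68
tcp_pos: [660.3, -93.2, 264.0]
eef_rot: [0.0, 0.728, 0.686, 0.001]
force: [0.6, -0.5, 0.2]
opening: 0.1
grasp_force: 0.0
knob px [347.9 159.8] area 66 press [147.  -55.6 138.5] r 90.6 pawl 0.034
rack ((506.68023681640625, -315.0181884765625), (68.3537368774414, 289.4433898925781), 79.91097259521484) 824
{'red': (array([ 399.8, -309.1,    6. ]), np.int32(329)), 'yellow': (array([ 471.9, -311.2,    6. ]), np.int32(411)), 'blue': (array([ 611.1, -344.3,    6. ]), np.int32(153))}
```

View pics/side10.png

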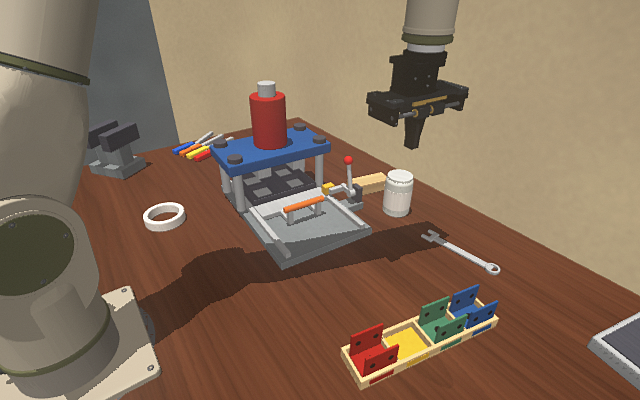

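```bash
python3 - <<'E'
from h import *
c=cap("side")
for k,b in (('red',(338,400,310,388)),('green',(410,470,285,345)),('blue',(445,505,275,335))):
    P=cloud(c,box(mask(c,k,90,40),*b));P=P[P[:,2]>24];print(k,len(P),np.percentile(P[:,2],[90,98]).round(1),P.mean(0).round(0))
ctrl.close_job()
E
```

```text
red 972 [60.2 61.4] [ 401. -299.   46.]
green 151 [61.6 62.1] [ 546. -327.   57.]
blue 705 [60.3 61.6] [ 609. -337.   45.]
the job is handed in; nothing more can be done
```

The job is handed in: red, green and blue brackets (there was no yellow) are fully down in their own pockets in that order, the empty slide is home and the pawl is down and locking.

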